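# Find the full carton by its heft and box it

### The arm

A 6-joint arm with a two-finger parallel gripper is mounted at the origin on a cart in front of the work surface, level with it; the furniture and walls round the work are solid. World frame = base frame: x ahead of the robot, y to its left, z up, the work surface at z = 0. Lengths are in m, angles in rad, forces in N, time in s.
With the tool pointing down it reaches from about 0.225 to 0.875 m from the base axis. Payload 3.4 kg.
Tool frame: the origin (TCP) lies at the very end of the fingers, on their centre line; the grasp point (between the pads) lies 19 mm behind it (manip.hold_point_z is the distance from the TCP to the grasp point, in m); z points along the fingers, x is the direction in which the jaws open and shut, and the axes are right-handed (so a half turn about z gives the same grasp; the last joint's range is limited). The gripper opens to 85 mm and grips with 20 to 120 N. Pads are 22 mm wide; open, the fingers measure 114 mm over their backs; the gripper's body (76 mm by 85 mm) begins 54 mm behind the grasp point. The pads swing forward as they close: fully open they stand 13 mm farther back than shut.
Start: joints at [1.163, 0.276, 1.505, -0, 1.361, -0.121], TCP at [0.163, 0.552, 0.231] pointing down, gripper open.
Joint ranges: [-2.89, 2.89], [-0.75, 2.08], [0.22, 2.7], [-1.18, 4.32], [0.11, 2.71], [-2.7, 2.7]. Speed limits (rad/s): [2.57, 2.57, 3.14, 3.14, 3.14, 3.14].

### API

Orientations are given as a unit quaternion [w, x, y, z].
In Python, from rig import telemetry, cams, manip, finder gives the robot as it stands. The module is installed in compiled form; this text tells all that it offers.
- The arm moves only by the tool carry_out, never from a script. Its argument "rows" is a list that holds one entry, the list of rows, each a list of 5 numbers: the gripper's target within -1 to 1 (fully open at 1, half-way at 0, shut at -1), then the shift along the world's x, y, z in cm, then the turn about the world's z in rad. A call has 1 to 12 rows; each row shifts and turns the commanded pose from where the row before left it; what a row does not reach is not made up. A row lasts 1/10 s, in which the tool goes at most 50 mm and 8.59 degrees, less where a joint would pass 70% of its speed; a pose out of reach is approached as far as the arm can. A call with a gripper value outside its range is refused whole. The fingers move at their own pace and stop on an object; "force" is the grip in N (left out, the last holds). Time passes only in rows, so rows that do not move let the fingers close. It gives the time, the measured TCP pose, the force and the opening at its end, in the units of the state.
- telemetry.get_state(): the state, without advancing time (a new reading comes with each control period).
- cams.get_image(name): name is "scene" or "top" or "wrist"; returns a dict with "image" (420x560x3 uint8, red, green, blue), "camera_matrix" (3x3 intrinsics, pixels), "k1" (the pictures are not rectified: a ray, as slopes to the right and down, at radius r is drawn at 1 + k1 r^2 times it, then the intrinsics apply), "eye" and "attitude" of the camera in the world. Camera axes: x right, y down, z forward; pixel columns grow to the right and rows downward; lengths in m; the calibration is good to about 2 mm. A picture is of the moment at which its call begins. There is no depth.
- manip.sign_off(): hands the job in, once; it reports no verdict.
Trained networks look in a picture, given as the dict that the camera call returned (one of the last four; its "shot" number tells which), for a name from the list of things; names that differ only in an ending like _2 or _b are one class to them, and where a whole thing is asked for, a point or a joint stands for the part that bears it (a point fixed in the world has none). Each returns a list of dicts, best first, with "confidence" (0 to 1); they miss things now and then, are a little off and sometimes report something else, mostly with a low value. They report only what shows in the picture. A call takes as long as a camera call.
- finder.boxes_of(picture, thing): "xy" ([column, row] in pixels, amid what is visible of it).
The state is a dict: "clock": time; "qpos": joint angles; "qd": joint speeds; "effort": joint torques, N m; "position": TCP position; "ee_rot": TCP orientation; "contact_force": force on the tool from outside, world axes, zero at the start; "moment": the same for the moment, N m; "width": finger opening in m.
Only numpy, scipy, OpenCV 4.12 (cv2) and the standard library are available. Lean on these libraries where they do the work, as an engineer would, in place of code of your own. Each camera call takes 0.05 s, during which the arm holds its last target.

### The job

One of the three look-alike white cartons still has its steel part inside; the other two are empty. Find the full one by feeling its weight, set it upright and flat in the open green steel box and then shut the box's lid fully. Leave the two empty cartons standing upright on the worktop, outside the box, and do not disturb the loose coupler, igniter and bushing lying about.

Things in the scene. Friction and masses are not known exactly. Their poses are not given: they have to be found in the camera images.
- carton_a: white-and-grey printed carton, 50 x 75 x 42 mm (x, y, z), rigid and closed, identical in looks to the other two; origin at the centre of its underside, x along its 50 mm side, y along its 75 mm side, z up. Stands on the worktop, at any yaw up to 0.4 rad from the world axes. One of the three cartons holds a steel part and weighs 0.45 to 0.75 kg, the other two are empty and weigh 0.05 to 0.12 kg; which one is full cannot be seen
- carton_b: white-and-grey printed carton, 50 x 75 x 42 mm (x, y, z), rigid and closed, identical in looks to the other two; origin at the centre of its underside, x along its 50 mm side, y along its 75 mm side, z up. Stands on the worktop, at any yaw up to 0.4 rad from the world axes. One of the three cartons holds a steel part and weighs 0.45 to 0.75 kg, the other two are empty and weigh 0.05 to 0.12 kg; which one is full cannot be seen
- carton_c: white-and-grey printed carton, 50 x 75 x 42 mm (x, y, z), rigid and closed, identical in looks to the other two; origin at the centre of its underside, x along its 50 mm side, y along its 75 mm side, z up. Stands on the worktop, at any yaw up to 0.4 rad from the world axes. One of the three cartons holds a steel part and weighs 0.45 to 0.75 kg, the other two are empty and weigh 0.05 to 0.12 kg; which one is full cannot be seen
- steel_box: dark green steel box, fixed to the worktop, outside 100 x 150 mm (x, y) and 55 mm high without the lid, 110 x 154 x 60 mm with it; walls and floor 2 mm, inner space 97 x 146 mm, its floor 2 mm above the worktop, so a carton stands inside below the rim with its 75 mm side along the box's x. Origin at the centre of its underside, z up, x towards the hinge at the rear, y along the 150 mm side. Its lid starts open
- box_floor (a point): centre of the box's inner floor, 2 mm over its underside; axes as the box. A few small nuts to be seen on the floor are for looks only: a carton stands flat on the floor over them
- steel_box_lid (a joint): angle of the box's lid in rad: 0 shut, 1.75 fully open, its stop (at the start 1.70 to 1.75: just past upright, leaning back). The hinge line runs along the box's y at x = +53 mm, z = 56 mm in the box's frame; the lid reaches 107 mm from it. Light hinge (0.02 N m friction): pushed from behind past upright, the lid falls shut by its own weight
- lid_lip (a point): middle of the lid's free front edge (106 mm from the hinge line, on the 14 mm deep lip); moves with the lid
- coupler: bystander, loose: brass-coloured air coupler lying on the worktop, 24 x 53 x 23 mm, origin at the centre of its underside
- spark_igniter: bystander, loose: igniter lying on the worktop, steel hexagon with a white stem, 22 x 66 x 20 mm, origin at the centre of its underside
- bushing: bystander, loose: turned steel bushing standing on end, 50 mm across, 46 mm high, origin at the centre of its underside

How it is judged:
By the outcome, as a careful person would: the job done as asked, in the order asked, and still so for the second after the job is handed in, with the robot touching nothing.
It also fails if it takes over 72 s, if anything falls off the work surface, if the arm or the gripper's body presses on something with over 40 N, if the wrist force passes 120 N, or if a joint passes its speed limit or range.

## Working session

There is one attempt and no reset: what is moved stays moved. The work goes in short steps, Python scripts to look and compute and a tool call to move; the robot and the scene stay as the last step left them, time stands still between calls to the robot, and variables do not carry over. Pictures are saved under pics/ and viewed, and the job is handed in when it is done.

Besides the shell and the picture viewer there is one more tool, called after "Request:" as a command line: name --argument value ..., lists and objects as JSON in quotes. carry_out: Moves the arm, as the interface text tells. Its arguments: {"type":"object","properties":{"rows":{"type":"array","items":{"type":"array","items":{"type":"array","items":{"type":"number"}}}},"force":{"type":"number"}},"required":["rows"]}

```bash
mkdir -p pics; cat > h.py <<'E'
import numpy as np, cv2
from rig import telemetry, cams, manip, finder
from scipy.spatial.transform import Rotation as R
def q2R(q): return R.from_quat([q[1],q[2],q[3],q[0]]).as_matrix()
def ray(p,uv):
    K=np.array(p["camera_matrix"]);k=p["k1"]
    d=np.array([(uv[0]-K[0,2])/K[0,0],(uv[1]-K[1,2])/K[1,1]]);s=d.copy()
    for _ in range(30): s=d/(1+k*(s@s))
    a=np.array(p["attitude"]); M=q2R(a) if a.size==4 else a
    return np.array(p["eye"]),M@np.array([s[0],s[1],1])
def at_z(p,uv,z):
    e,d=ray(p,uv); return e+d*(z-e[2])/d[2]
def proj(p,X):
    K=np.array(p["camera_matrix"]);a=np.array(p["attitude"]); M=q2R(a) if a.size==4 else a
    c=M.T@(np.array(X)-np.array(p["eye"])); s=c[:2]/c[2]; s=s*(1+p["k1"]*(s@s))
    return np.array([K[0,0]*s[0]+K[0,2],K[1,1]*s[1]+K[1,2]])
def save(p,n,im=None): cv2.imwrite("pics/"+n,cv2.cvtColor(p["image"] if im is None else im,cv2.COLOR_RGB2BGR))
E
python3 - <<'E'
from h import *
np.set_printoptions(precision=4,suppress=True)
print(telemetry.get_state(), manip.hold_point_z)
for n in ["scene","top","wrist"]:
    p=cams.get_image(n); save(p,n+"0.png"); print(n,p["eye"],p["attitude"],p["camera_matrix"],p["k1"])
    for t in ["carton_a","steel_box","steel_box_lid","coupler","spark_igniter","bushing"]:
        print(t,[(np.round(b["xy"]),round(b["confidence"],2),at_z(p,b["xy"],0.02)) for b in finder.boxes_of(p,t)])
E
```

```text
{'clock': 0.0, 'qpos': array([ 1.163 ,  0.2766,  1.5061, -0.    ,  1.3607, -0.121 ]), 'qd': array([ 0.0007,  0.0007,  0.0011, -0.0011,  0.0007,  0.0001]), 'effort': array([  0.0005, -41.6784, -24.5806,   0.0001,   0.0112,   0.    ]), 'position': array([0.1625, 0.551 , 0.2305]), 'ee_rot': array([ 0.0004,  0.8009,  0.5988, -0.0008]), 'contact_force': array([ 0.3815, -0.7649, -0.7364]), 'moment': array([-0.    , -0.0371, -0.0019]), 'width': 0.08520600791924564} 0.0187
scene [-0.0202 -0.4146  0.4504] [-0.4887  0.7878 -0.325   0.1869] [[397.471    0.     281.2173]
 [  0.     397.471  215.9995]
 [  0.       0.       1.    ]] 0.025438462672340272
carton_a [(array([344., 292.]), 0.8, array([ 0.4346, -0.0846,  0.02  ])), (array([284., 236.]), 0.64, array([0.4989, 0.1285, 0.02  ])), (array([390., 258.]), 0.58, array([ 0.5809, -0.0832,  0.02  ]))]
steel_box [(array([219., 193.]), 0.93, array([0.5415, 0.4263, 0.02  ]))]
steel_box_lid []
coupler [(array([329., 255.]), 0.48, array([0.508, 0.01 , 0.02 ]))]
spark_igniter [(array([265., 274.]), 0.76, array([0.376 , 0.0527, 0.02  ]))]
bushing [(array(
[... 602 characters left out ...]
59,  0.02  ]))]
steel_box [(array([191., 223.]), 0.9, array([0.49  , 0.3528, 0.02  ]))]
steel_box_lid []
coupler [(array([352., 209.]), 0.53, array([0.5264, 0.0221, 0.02  ]))]
spark_igniter [(array([322., 276.]), 0.54, array([0.3873, 0.0829, 0.02  ]))]
bushing [(array([284., 147.]), 0.93, array([0.6561, 0.1665, 0.02  ])), (array([404., 177.]), 0.16, array([ 0.5967, -0.0876,  0.02  ]))]
wrist [0.0906 0.5732 0.3746] [0.118  0.792  0.5925 0.0885] [[301.5625   0.     273.2042]
 [  0.     301.5625 210.2031]
 [  0.       0.       1.    ]] -0.02897110426125902
carton_a []
steel_box [(array([200., 361.]), 0.67, array([0.3862, 0.3738, 0.02  ]))]
steel_box_lid []
coupler []
spark_igniter []
bushing []
```

View pics/scene0.png

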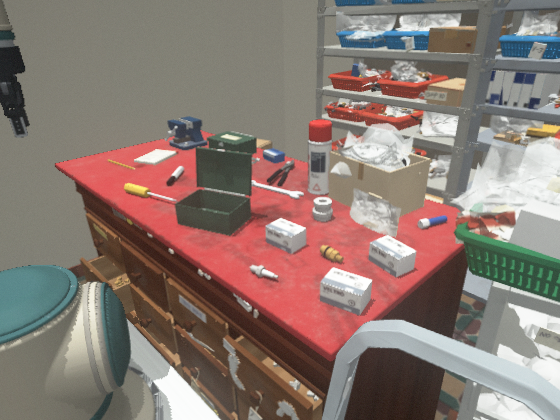

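View pics/top0.png

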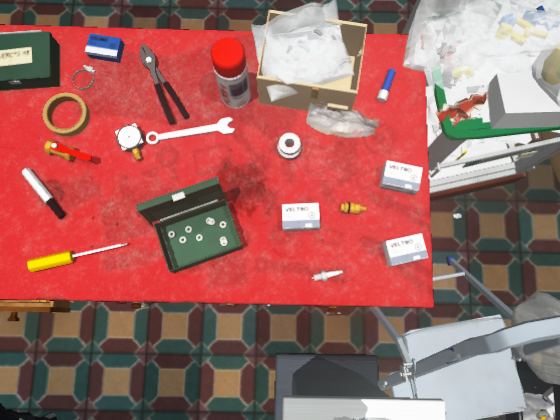

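View pics/wrist0.png

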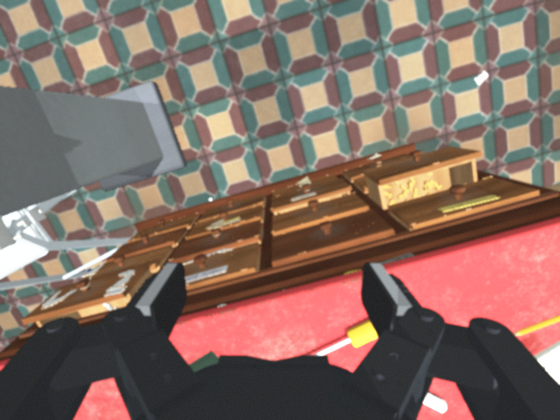

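```bash
python3 - <<'E'
import cv2
im=cv2.imread("pics/top0.png")
a=cv2.resize(im[170:280,130:260],None,fx=5,fy=5,interpolation=cv2.INTER_CUBIC)
cv2.imwrite("pics/boxz.png",a)
b=cv2.resize(im[150:290,270:440],None,fx=4.5,fy=4.25,interpolation=cv2.INTER_CUBIC)
cv2.imwrite("pics/carz.png",b)
E
```

```text
(no output)
```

View pics/boxz.png

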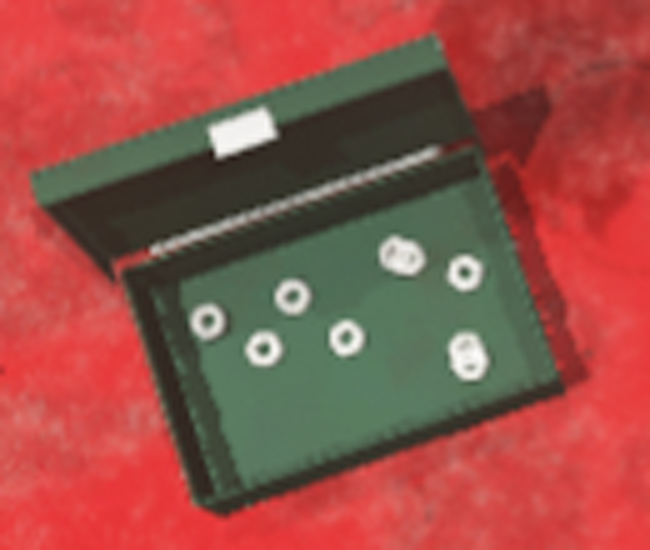

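View pics/carz.png

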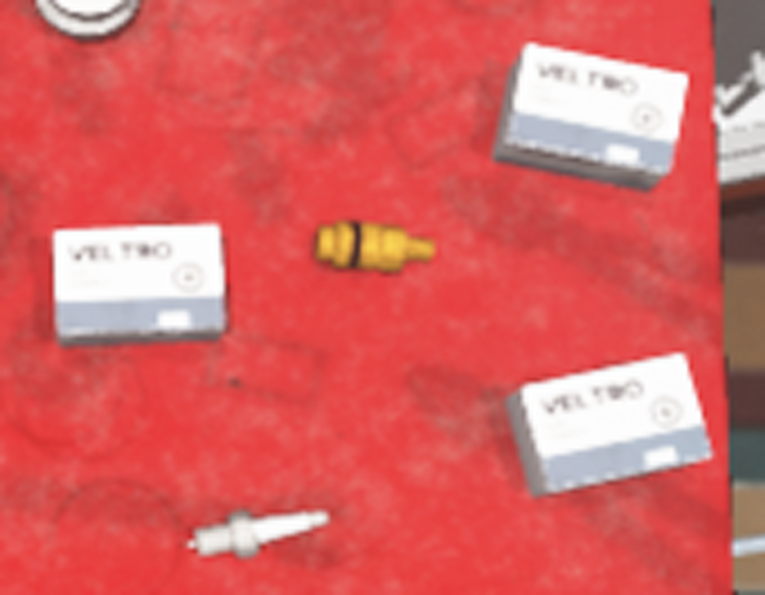

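```bash
python3 - <<'E'
from h import *
from scipy.optimize import least_squares
np.set_printoptions(precision=4,suppress=True)
p=cams.get_image("top")
def fit(uv,L,W,z,y0):
    # corners order: rear-left(+x,+y), rear-right, front-right, front-left
    loc=np.array([[L/2,W/2],[L/2,-W/2],[-L/2,-W/2],[-L/2,W/2]])
    P=np.array([at_z(p,q,z)[:2] for q in uv])
    print("sides",[np.linalg.norm(P[i]-P[(i+1)%4]) for i in range(4)])
    f=lambda s:(loc@np.array([[np.cos(s[2]),np.sin(s[2])],[-np.sin(s[2]),np.cos(s[2])]])+s[:2]-P).ravel()
    r=least_squares(f,[*P.mean(0),y0]); print(r.x,"res mm",np.abs(r.fun).max()*1e3); return r.x
Z=lambda a,fx,fy,ox,oy:[(ox+(x+.5)/fx-.5,oy+(y+.5)/fy-.5) for x,y in a]
for c in ([(52,230),(220,223),(226,330),(56,335)],[(527,44),(688,73),(668,174),(508,147)],[(520,386),(685,353),(712,459),(547,493)]):
    fit(Z(c,4.5,4.25,270,150),.05,.075,.042,0)
b=fit(Z([(125,268),(480,150),(562,390),(200,505)],5,5,130,170),.1,.15,.055,.3)
E
```

```text
sides [np.float64(0.07605035007105458), np.float64(0.05184631160808312), np.float64(0.07617400940613137), np.float64(0.050790257750838896)]
[0.5061 0.1297 0.0576] res mm 0.986072116154646
sides [np.float64(0.07467458432012605), np.float64(0.05166408054186693), np.float64(0.07340173074528096), np.float64(0.05266575472067373)]
[ 0.5939 -0.0791 -0.1785] res mm 1.6895495780082648
sides [np.float64(0.07604423195425908), np.float64(0.050978848481928025), np.float64(0.0754286272699003), np.float64(0.05126926886619353)]
[ 0.442  -0.0832  0.2235] res mm 1.0180384990014502
sides [np.float64(0.147765533616724), np.float64(0.10263597568855028), np.float64(0.14743353318165378), np.float64(0.09950652661607716)]
[0.4601 0.3323 0.3471] res mm 2.0519254952197086
```

Request:
carry_out --rows '[[[1,2.86,-3.51,0,-0.1025],[1,2.86,-3.51,0,-0.1025],[1,2.86,-3.51,0,-0.1025],[1,2.86,-3.51,0,-0.1025],[1,2.86,-3.51,0,-0.1025],[1,2.86,-3.51,0,-0.1025],[1,2.86,-3.51,0,-0.1025],[1,2.86,-3.51,0,-0.1025],[1,2.86,-3.51,0,-0.1025],[1,2.86,-3.51,0,-0.1025],[1,2.86,-3.51,0,-0.1025],[1,2.86,-3.51,0,-0.1025]]]' --force 40

```text
clock: 2.3
position: [0.5069, 0.1287, 0.2316]
ee_rot: [-0.0, 1.0, 0.025, 0.0]
contact_force: [0.8, 1.4, -0.1]
width: 0.0855
```

Request:
carry_out --rows '[[[1,0,0,0,0],[1,0,0,0,0]]]'

```text
clock: 2.5
position: [0.5061, 0.1296, 0.231]
ee_rot: [-0.0, 1.0, 0.026, -0.0]
contact_force: [-0.5, 1.2, 0.1]
width: 0.0856
```

Request:
carry_out --rows '[[[1,0,0,-4.5,0],[1,0,0,-4.5,0],[1,0,0,-4.5,0],[1,0,0,-4,0],[1,0,0,-3,0],[1,0,0,-1.7,0],[1,0,0,0,0],[-1,0,0,0,0],[-1,0,0,0,0],[-1,0,0,0,0],[-1,0,0,0,0],[-1,0,0,0,0]]]'

```text
clock: 3.7
position: [0.507, 0.1308, 0.011]
ee_rot: [-0.0, 1.0, 0.027, 0.002]
contact_force: [-0.7, 2.2, 6.1]
width: 0.0496
```

```bash
python3 - <<'E'
from h import *
s=telemetry.get_state();print(s)
p=cams.get_image("wrist");save(p,"w1.png")
E
```

```text
{'clock': 3.7, 'qpos': array([1.19205009e-01, 4.20574063e-01, 1.91893041e+00, 7.42686227e-04,
       7.98769254e-01, 6.48411675e-02]), 'qd': array([ 2.68286527e-04,  2.80697225e-05,  1.88737080e-04, -1.47467202e-03,
       -6.36383796e-04,  2.40354786e-03]), 'effort': array([ -0.85558137, -38.23230386, -14.64162558,  -0.33420031,
        -0.26122861,   0.04788635]), 'position': array([0.50704724, 0.13082187, 0.01095882]), 'ee_rot': array([-4.17861715e-04,  9.99636177e-01,  2.69200268e-02,  1.62794909e-03]), 'contact_force': array([-0.6688146 ,  2.21777913,  6.14327005]), 'moment': array([0.17439757, 0.20700489, 0.03451874]), 'width': 0.04964427678022056}
```

View pics/w1.png

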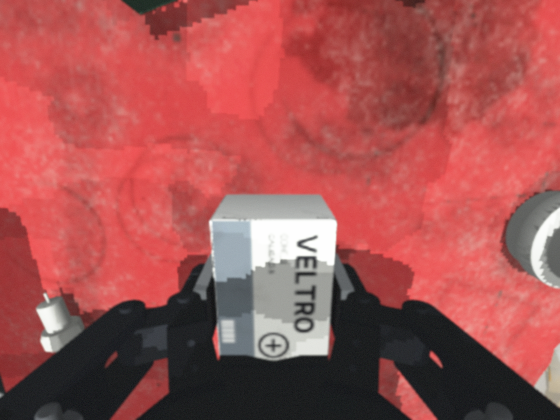

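Request:
carry_out --rows '[[[-1,0,0,1,0],[-1,0,0,1.5,0],[-1,0,0,1,0],[-1,0,0,0,0],[-1,0,0,0,0],[-1,0,0,0,0],[-1,0,0,0,0]]]'

```text
clock: 4.45
position: [0.5053, 0.1302, 0.0437]
ee_rot: [0.0, 1.0, 0.027, -0.001]
contact_force: [1.7, -0.2, -1.4]
width: 0.0495
```

Request:
carry_out --rows '[[[-1,0,0,0,0]]]'

```text
clock: 4.55
position: [0.5055, 0.1303, 0.0438]
ee_rot: [0.0, 1.0, 0.027, -0.001]
contact_force: [-0.8, 0.2, -0.6]
width: 0.0496
```

Request:
carry_out --rows '[[[-1,0,0,0,0]]]'

```text
clock: 4.65
position: [0.5057, 0.1303, 0.044]
ee_rot: [0.0, 1.0, 0.027, -0.0]
contact_force: [-0.2, 1.1, -0.6]
width: 0.0493
```

Request:
carry_out --rows '[[[-1,0,0,0,0]]]'

```text
clock: 4.75
position: [0.5058, 0.1303, 0.0441]
ee_rot: [0.0, 1.0, 0.027, -0.0]
contact_force: [-0.8, -0.0, -1.2]
width: 0.0491
```

```bash
python3 - <<'E'
from h import *
s=telemetry.get_state();print(s)
for i in range(4):
    p=cams.get_image("wrist");print(telemetry.get_state()["contact_force"])
save(p,"w2.png")
E
```

```text
{'clock': 4.75, 'qpos': array([ 1.18922316e-01,  3.75356339e-01,  1.88343153e+00, -1.71746378e-05,
        8.83145192e-01,  6.49840578e-02]), 'qd': array([-0.00042803, -0.00122011,  0.00101199, -0.00065931, -0.00080767,
        0.0004649 ]), 'effort': array([-1.93779211e-03, -4.09868431e+01, -1.78766906e+01, -7.01294084e-04,
        4.64051715e-03, -1.99289622e-05]), 'position': array([0.50579315, 0.13032405, 0.04410508]), 'ee_rot': array([ 2.22356957e-05,  9.99636194e-01,  2.69713092e-02, -1.68877257e-04]), 'contact_force': array([-0.81662569, -0.00539115, -1.1544636 ]), 'moment': array([-0.04626797, -0.01298508, -0.01081128]), 'width': 0.04910983162472366}
[-0.64401301  0.81290254 -0.20104201]
[ 0.33577229  0.9084663  -1.11367984]
[-0.08508784  0.87207611 -0.47465592]
[ 0.34505803  0.45693913 -0.36298506]
```

View pics/w2.png

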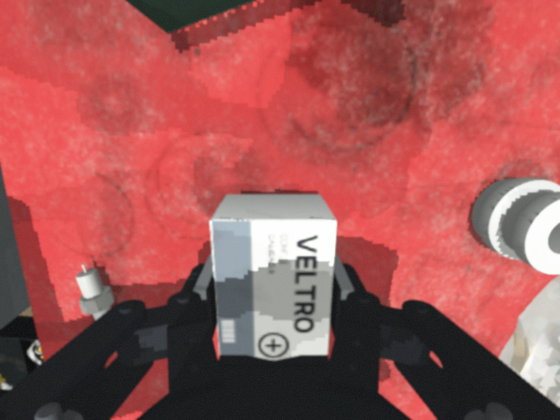

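C1 (left) is lifted and light (about 0.8 N), so it is empty. I'll put it back.

Request:
carry_out --rows '[[[-1,0,0,-1.2,0],[-1,0,0,-1.2,0],[-1,0,0,-0.8,0],[-1,0,0,-0.1,0],[-1,0,0,0,0],[0.3,0,0,0,0],[1,0,0,0,0],[1,0,0,0,0],[1,0,0,0,0],[1,0,0,0,0]]]'

```text
clock: 5.95
position: [0.5059, 0.1304, 0.0113]
ee_rot: [-0.0, 1.0, 0.027, 0.0]
contact_force: [0.4, -0.2, -0.2]
width: 0.0853
```

Request:
carry_out --rows '[[[1,0,0,3,0],[1,0,0,4,0],[1,0,0,4,0],[1,0,0,2,0],[1,0,0,0,0]]]'

```text
clock: 6.45
position: [0.5083, 0.1307, 0.1448]
ee_rot: [-0.0, 1.0, 0.027, 0.004]
contact_force: [-0.4, 0.8, -0.8]
width: 0.0855
```

Request:
carry_out --rows '[[[1,-1.07,-3.55,0,0.028],[1,-1.07,-3.55,0,0.028],[1,-1.07,-3.55,0,0.028],[1,-1.07,-3.55,0,0.028],[1,-1.07,-3.55,0,0.028],[1,-1.07,-3.55,0,0.028],[1,0,0,0,0],[1,0,0,0,0]]]'

```text
clock: 7.25
position: [0.4408, -0.0829, 0.1403]
ee_rot: [-0.001, 0.994, 0.109, -0.001]
contact_force: [-0.0, 1.1, 0.2]
width: 0.085
```

```bash
python3 - <<'E'
from h import *
p=cams.get_image("wrist");save(p,"w3.png")
E
```

```text
(no output)
```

View pics/w3.png

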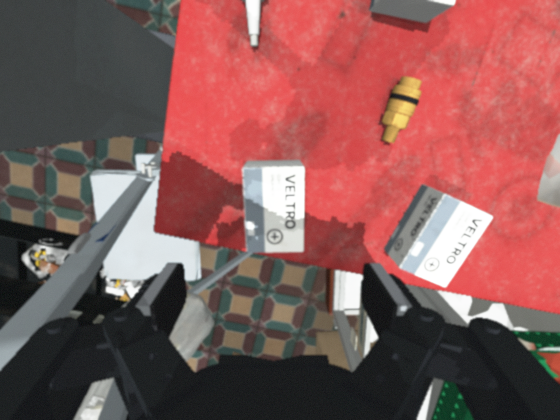

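Carton at (274, 207) is centred between the fingers and square to them.

Request:
carry_out --rows '[[[1,0,0,-4,0],[1,0,0,-4,0],[1,0,0,-3,0],[1,0,0,-1.9,0],[1,0,0,0,0],[-1,0,0,0,0],[-1,0,0,0,0],[-1,0,0,0,0],[-1,0,0,0,0],[-1,0,0,0,0]]]'

```text
clock: 8.3
position: [0.4429, -0.0828, 0.0136]
ee_rot: [0.0, 0.994, 0.111, 0.002]
contact_force: [0.5, 1.6, 6.5]
width: 0.0496
```

Request:
carry_out --rows '[[[-1,0,0,1,0],[-1,0,0,1.5,0],[-1,0,0,1,0],[-1,0,0,0,0],[-1,0,0,0,0],[-1,0,0,0,0],[-1,0,0,0,0]]]'

```text
clock: 9.0
position: [0.4411, -0.0825, 0.0468]
ee_rot: [-0.0, 0.994, 0.111, -0.001]
contact_force: [-0.2, 0.0, -0.8]
width: 0.0494
```

Request:
carry_out --rows '[[[-1,0,0,0,0]]]'

```text
clock: 9.1
position: [0.4413, -0.0826, 0.0469]
ee_rot: [-0.0, 0.994, 0.111, -0.0]
contact_force: [1.3, -0.2, -1.6]
width: 0.0497
```

```bash
python3 - <<'E'
from h import *
s=telemetry.get_state();print(s)
for i in range(3):
    p=cams.get_image("wrist");print(telemetry.get_state()["contact_force"])
save(p,"w4.png")
E
```

```text
{'clock': 9.1, 'qpos': array([-3.40151953e-01,  2.82721188e-01,  2.03400780e+00,  5.10755077e-05,
        8.25933750e-01, -5.62142087e-01]), 'qd': array([ 5.70505089e-04, -4.99911380e-04, -2.57401477e-03,  5.66361745e-04,
       -8.69879612e-05,  3.23686775e-04]), 'effort': array([ 6.04266734e-04, -3.44566298e+01, -1.67581809e+01, -3.22868427e-04,
        8.48258904e-03,  2.22591660e-05]), 'position': array([ 0.44130946, -0.08255034,  0.04685743]), 'ee_rot': array([-2.50165700e-04,  9.93848145e-01,  1.10750069e-01, -4.73328718e-04]), 'contact_force': array([ 1.30367617, -0.19046691, -1.56075706]), 'moment': array([-0.03795517, -0.03909486, -0.01598405]), 'width': 0.049678750887063895}
[ 1.03480591  0.82751078 -0.51730563]
[-0.58968842  0.7130902  -1.21210346]
[-0.34191688 -0.22904564 -1.01092648]
```

View pics/w4.png

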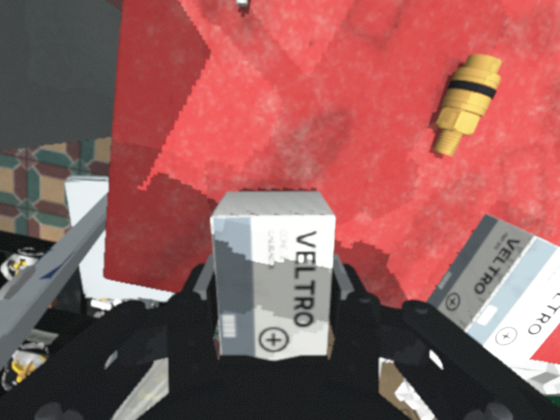

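Also light (about 1 N), so the full one should be the rear-right carton, C2. I'll put this one back.

Request:
carry_out --rows '[[[-1,0,0,-1.2,0],[-1,0,0,-1.2,0],[-1,0,0,-0.8,0],[-1,0,0,-0.15,0],[-1,0,0,0,0],[0.3,0,0,0,0],[1,0,0,0,0],[1,0,0,0,0],[1,0,0,0,0],[1,0,0,0,0]]]'

```text
clock: 10.25
position: [0.4417, -0.0827, 0.0139]
ee_rot: [0.0, 0.994, 0.111, 0.0]
contact_force: [0.8, 0.0, -0.6]
width: 0.0851
```

Request:
carry_out --rows '[[[1,0,0,3,0],[1,0,0,4,0],[1,0,0,4,0],[1,0,0,2,0],[1,0,0,0,0]]]'

```text
clock: 10.75
position: [0.4439, -0.0834, 0.147]
ee_rot: [0.002, 0.994, 0.111, 0.003]
contact_force: [0.6, -0.7, -0.6]
width: 0.0854
```

Request:
carry_out --rows '[[[1,3.8,0.1,0,-0.1],[1,3.8,0.1,0,-0.1],[1,3.8,0.1,0,-0.1],[1,3.8,0.1,0,-0.1],[1,0,0,0,0],[1,0,0,0,0]]]'

```text
clock: 11.35
position: [0.593, -0.0783, 0.1418]
ee_rot: [-0.0, 0.996, -0.088, -0.002]
contact_force: [0.1, 0.3, 0.2]
width: 0.0858
```

```bash
python3 - <<'E'
from h import *
p=cams.get_image("wrist");save(p,"w5.png")
E
```

```text
(no output)
```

View pics/w5.png

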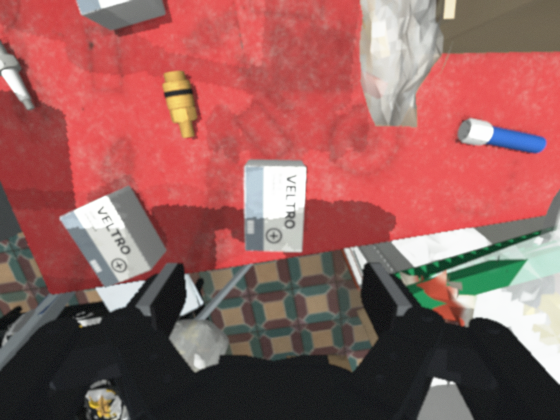

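C2 at (275, 206) is centred and aligned.

Request:
carry_out --rows '[[[1,0,0,-4,0],[1,0,0,-4,0],[1,0,0,-3,0],[1,0,0,-2,0],[1,0,0,0,0],[-1,0,0,0,0],[-1,0,0,0,0],[-1,0,0,0,0],[-1,0,0,0,0],[-1,0,0,0,0]]]' --force 70

```text
clock: 12.4
position: [0.5945, -0.079, 0.0158]
ee_rot: [0.0, 0.996, -0.089, 0.001]
contact_force: [-0.9, -1.4, 6.4]
width: 0.0484
```

Request:
carry_out --rows '[[[-1,0,0,1,0],[-1,0,0,1.5,0],[-1,0,0,1,0],[-1,0,0,0,0],[-1,0,0,0,0],[-1,0,0,0,0],[-1,0,0,0,0]]]'

```text
clock: 13.1
position: [0.5931, -0.0785, 0.048]
ee_rot: [-0.0, 0.996, -0.089, -0.001]
contact_force: [0.3, 0.3, -6.4]
width: 0.0488
```

Request:
carry_out --rows '[[[-1,0,0,0,0]]]'

```text
clock: 13.2
position: [0.5933, -0.0786, 0.0482]
ee_rot: [-0.0, 0.996, -0.089, -0.001]
contact_force: [0.0, -0.3, -5.7]
width: 0.0488
```

```bash
python3 - <<'E'
from h import *
s=telemetry.get_state();print(s["position"],s["contact_force"],s["moment"])
for i in range(3):
    p=cams.get_image("wrist");print(telemetry.get_state()["contact_force"])
save(p,"w6.png")
E
```

```text
[ 0.59329272 -0.07857989  0.04820455] [ 0.01883187 -0.25017847 -5.67213844] [ 0.0274957  -0.048545   -0.05157913]
[ 0.14908675  0.12329826 -4.80757876]
[ 0.37754942 -0.04905448 -6.43514991]
[-0.11176708 -0.54494993 -4.93029973]
```

View pics/w6.png

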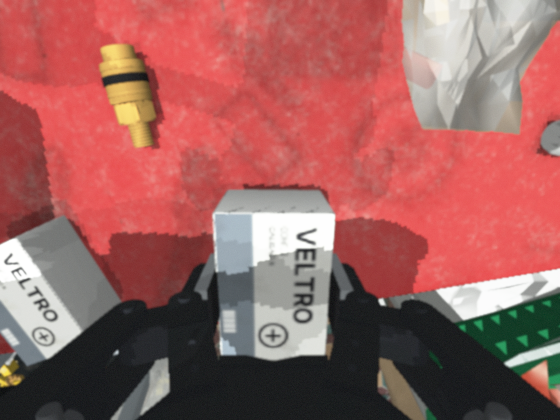

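5.6 N: this carton is the full one. I'll carry it over the box.

Request:
carry_out --rows '[[[-1,0,0,3,0],[-1,0,0,4,0.13],[-1,0,0,4,0.13],[-1,0,0,4,0.13],[-1,0,0,1.5,0.13]]]'

```text
clock: 13.85
position: [0.5958, -0.0792, 0.2187]
ee_rot: [0.002, 0.985, 0.173, 0.004]
contact_force: [0.5, -0.6, -5.6]
width: 0.0485
```

Request:
carry_out --rows '[[[-1,-1.13,3.42,0,0.13],[-1,-1.13,3.42,0,0.13],[-1,-1.13,3.42,0,0.13],[-1,-1.13,3.42,0,0.13],[-1,-1.13,3.42,0,0.13],[-1,-1.13,3.42,0,0.13],[-1,-1.13,3.42,0,0.13],[-1,-1.13,3.42,0,0.13],[-1,-1.13,3.42,0,0.13],[-1,-1.13,3.42,0,0.13],[-1,-1.13,3.42,0,0.13],[-1,-1.13,3.42,0,0.13]]]'

```text
clock: 15.05
position: [0.4572, 0.333, 0.2137]
ee_rot: [-0.0, 0.579, 0.816, -0.0]
contact_force: [2.0, 0.1, -6.1]
width: 0.0488
```

Request:
carry_out --rows '[[[-1,0,0,0,0.02],[-1,0,0,0,0],[-1,0,0,0,0]]]'

```text
clock: 15.35
position: [0.4581, 0.331, 0.2136]
ee_rot: [0.0, 0.573, 0.819, -0.0]
contact_force: [1.3, -0.3, -5.5]
width: 0.0487
```

```bash
python3 - <<'E'
from h import *
s=telemetry.get_state();print(s["position"],s["contact_force"],R.from_quat(np.roll(s["ee_rot"],-1)).as_matrix())
p=cams.get_image("wrist");save(p,"w7.png")
p=cams.get_image("top");save(p,"t7.png")
E
```

```text
[0.4580854  0.330975   0.21361599] [ 1.27746372 -0.26193472 -5.50257042] [[-3.43025658e-01  9.39325999e-01 -2.57045338e-04]
 [ 9.39325723e-01  3.43025309e-01 -9.07569314e-04]
 [-7.64330396e-04 -5.52768860e-04 -9.99999555e-01]]
```

View pics/w7.png

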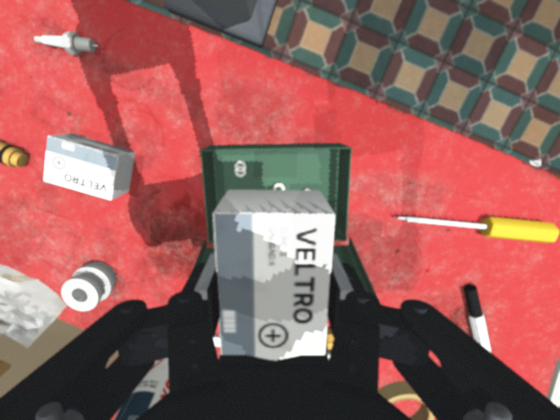

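View pics/t7.png

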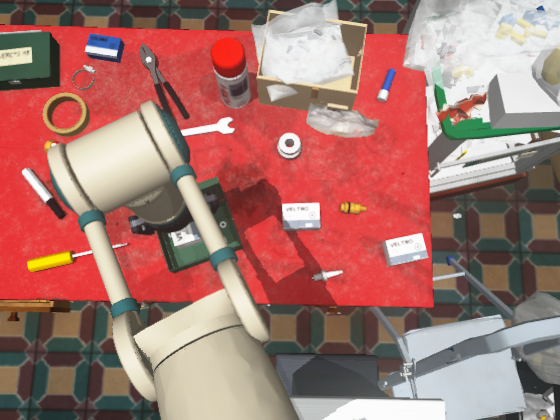

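```bash
python3 - <<'E'
from h import *
np.set_printoptions(precision=4,suppress=True)
p=cams.get_image("wrist")
c=cv2.resize(p["image"][130:260,190:370],None,fx=4,fy=4,interpolation=cv2.INTER_CUBIC);save(p,"w8.png",c)
B=np.array([.4601,.3323]);th=.347
ex=np.array([np.cos(th),np.sin(th)]);ey=np.array([-ex[1],ex[0]])
for uv in [(203,147),(350,146)]:
    d=at_z(p,uv,.055)[:2]-B; print("rim corner in box frame",d@ex,d@ey)
t=telemetry.get_state()["position"][:2]-B; print("tcp in box",t@ex,t@ey)
for l in [(-.05,.075),(-.05,-.075),(.0,.075),(0,-.075)]:
    print(l,proj(p,[*(B+ex*l[0]+ey*l[1]),.055]))
E
```

```text
rim corner in box frame -0.04986925272089486 -0.0694776756024719
rim corner in box frame -0.05128308011317255 0.07552559121362624
tcp in box -0.002070235799374887 -0.0009074836768921869
(-0.05, 0.075) [349.3737 147.3168]
(-0.05, -0.075) [197.4123 146.8655]
(0.0, 0.075) [345.7628 196.4084]
(0, -0.075) [200.7224 196.0075]
```

View pics/w8.png

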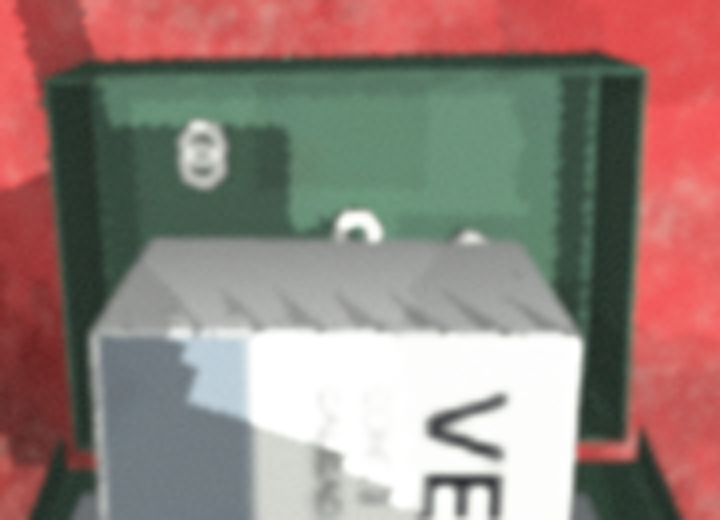

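Request:
carry_out --rows '[[[-1,-0.2,0.25,0,0],[-1,0,0,-3,0],[-1,0,0,-4,0],[-1,0,0,-4,0],[-1,0,0,-3,0],[-1,0,0,-2.5,0],[-1,0,0,-1.5,0],[-1,0,0,-0.8,0],[-1,0,0,-0.3,0],[-1,0,0,0,0],[-1,0,0,0,0]]]'

```text
clock: 16.6
position: [0.4569, 0.3347, 0.0238]
ee_rot: [0.0, 0.573, 0.82, 0.001]
contact_force: [1.1, 1.1, -5.7]
width: 0.0486
```

Request:
carry_out --rows '[[[-1,0,0,-0.3,0],[-1,0,0,-0.2,0],[-1,0,0,0,0],[-1,0,0,0,0]]]'

```text
clock: 17.0
position: [0.456, 0.3342, 0.0179]
ee_rot: [-0.0, 0.573, 0.82, 0.0]
contact_force: [0.4, 0.2, -5.6]
width: 0.0489
```

Request:
carry_out --rows '[[[-1,0,0,-0.15,0],[-1,0,0,0,0],[-1,0,0,0,0]]]'

```text
clock: 17.3
position: [0.4562, 0.3343, 0.0177]
ee_rot: [0.0, 0.573, 0.82, 0.0]
contact_force: [-2.9, -2.0, 5.7]
width: 0.0486
```

On the floor. Release and rise, checking the result.

Request:
carry_out --rows '[[[0.3,0,0,0,0],[0.6,0,0,0,0],[1,0,0,0,0],[1,0,0,0,0],[1,0,0,0,0]]]'

```text
clock: 17.8
position: [0.4562, 0.3343, 0.0163]
ee_rot: [-0.0, 0.573, 0.82, 0.0]
contact_force: [0.3, 0.8, 0.9]
width: 0.0859
```

Request:
carry_out --rows '[[[1,0,0,1.5,0],[1,0,0,3,0],[1,0,0,4,0],[1,0,0,4,0],[1,0,0,4,0],[1,0,0,4,0],[1,0,0,4,0],[1,0,0,3,0],[1,0,0,0,0]]]'

```text
clock: 18.7
position: [0.4582, 0.3355, 0.2965]
ee_rot: [0.002, 0.573, 0.82, 0.005]
contact_force: [0.2, 0.3, -0.3]
width: 0.0852
```

```bash
python3 - <<'E'
from h import *
s=telemetry.get_state();print(s["position"],s["contact_force"])
p=cams.get_image("wrist");save(p,"w9.png")
p=cams.get_image("scene");save(p,"s9.png",cv2.resize(p["image"][100:320,130:430],None,fx=2.5,fy=2.5))
E
```

```text
[0.45818161 0.33546076 0.29648527] [ 0.24761081  0.30615791 -0.28819451]
```

View pics/w9.png

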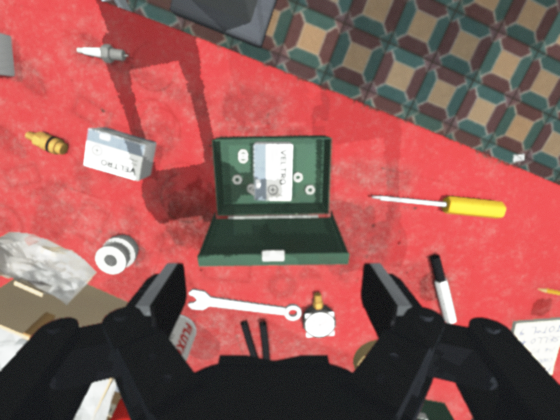

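View pics/s9.png

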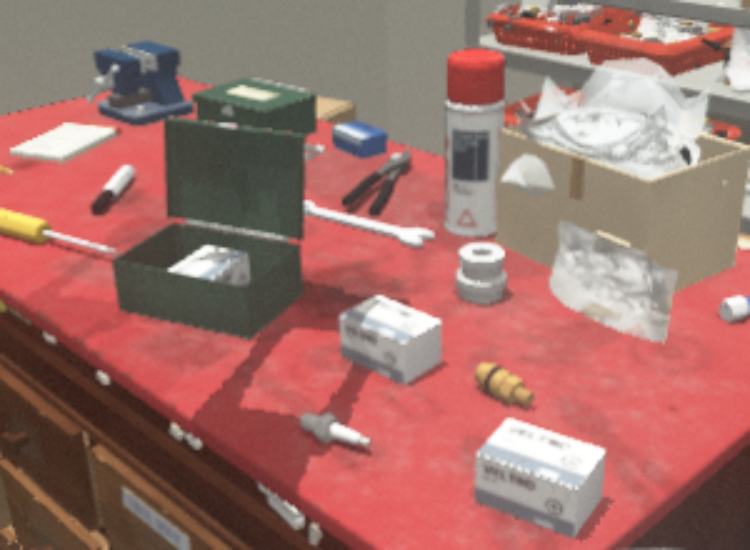

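The full carton stands flat inside the box, clear of the walls, and the lid is open. Next I'll shut the fingers and go behind the lid.

Request:
carry_out --rows '[[[-1,3.2,1.06,0,0],[-1,3.2,1.06,0,0],[-1,3.2,1.06,0,0],[-1,3.2,1.06,0,0],[-1,0,0,-4,0],[-1,0,0,-4,0],[-1,0,0,-4,0],[-1,0,0,-3.5,0],[-1,0,0,-2,0],[-1,0,0,0,0]]]' --force 40

```text
clock: 19.8
position: [0.5804, 0.3747, 0.1099]
ee_rot: [-0.003, 0.573, 0.82, -0.005]
contact_force: [-1.2, -0.8, -0.2]
width: 0.0001
```

```bash
python3 - <<'E'
from h import *
s=telemetry.get_state();print(s["position"],s["contact_force"],s["width"])
B=np.array([.4601,.3323]);th=.347
ex=np.array([np.cos(th),np.sin(th)]);ey=np.array([-ex[1],ex[0]])
d=s["position"][:2]-B;print(d@ex,d@ey)
p=cams.get_image("scene");save(p,"s10.png",cv2.resize(p["image"][100:320,100:400],None,fx=2.5,fy=2.5))
E
```

```text
[0.58036778 0.37472141 0.10992545] [-1.17562261 -0.81374013 -0.18955933] 9.443169035510905e-05
0.12752608093107146 -0.0010074673258061023
```

View pics/s10.png

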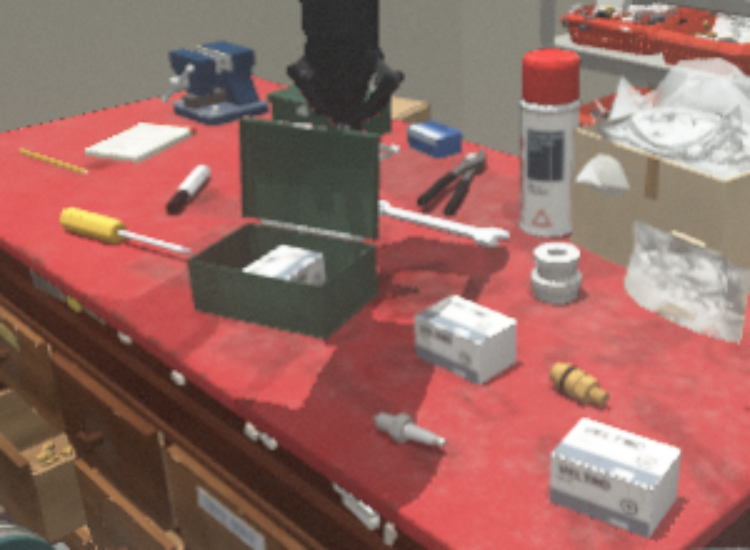

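Request:
carry_out --rows '[[[-1,0,0,0,0],[-1,-1.88,-0.68,0,0],[-1,-1.88,-0.68,0,0],[-1,-0.94,-0.34,0,0],[-1,-0.94,-0.34,0,0],[-1,-0.94,-0.34,0,0],[-1,-0.94,-0.34,0,0],[-1,-0.94,-0.34,0,0],[-1,-0.94,-0.34,0,0]]]'

```text
clock: 20.75
position: [0.4895, 0.3425, 0.1163]
ee_rot: [-0.0, 0.573, 0.82, 0.0]
contact_force: [1.7, 0.4, -0.3]
width: 0.0002
```

Request:
carry_out --rows '[[[-1,-0.94,-0.34,0,0],[-1,-0.94,-0.34,0,0],[-1,-0.94,-0.34,0,0],[-1,0,0,0,0]]]'

```text
clock: 21.15
position: [0.4598, 0.3317, 0.1162]
ee_rot: [-0.001, 0.573, 0.82, -0.001]
contact_force: [0.0, 0.3, 0.1]
width: 0.0002
```

```bash
python3 - <<'E'
from h import *
s=telemetry.get_state();print(s["position"],s["contact_force"],s["width"])
B=np.array([.4601,.3323]);th=.347
ex=np.array([np.cos(th),np.sin(th)]);ey=np.array([-ex[1],ex[0]])
d=s["position"][:2]-B;print(d@ex,d@ey)
p=cams.get_image("scene");save(p,"s11.png",cv2.resize(p["image"][100:320,100:400],None,fx=2.5,fy=2.5))
E
```

```text
[0.45981794 0.33168114 0.11620671] [0.04952789 0.34892913 0.06020838] 0.00015956078463400702
-0.00047571283751814033 -0.00048605431579479426
```

View pics/s11.png

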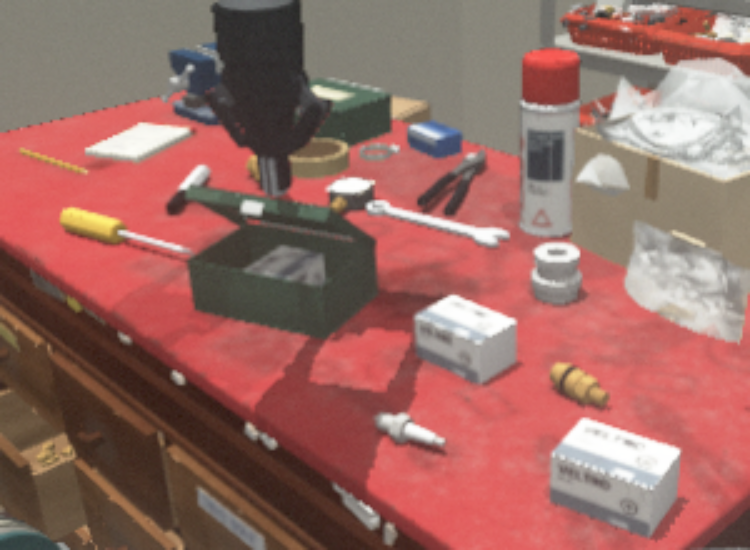

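The lid is falling. I'll let it settle, then press it lightly from above with the shut fingertips near the front edge.

Request:
carry_out --rows '[[[-1,0,0,0,0],[-1,0,0,0,0],[-1,0,0,0,0],[-1,-1.9,-0.7,0,0],[-1,0,0,-1.5,0],[-1,0,0,-1.5,0],[-1,0,0,-1,0],[-1,0,0,0,0],[-1,0,0,0,0]]]'

```text
clock: 22.1
position: [0.4432, 0.3256, 0.0763]
ee_rot: [-0.0, 0.573, 0.82, -0.0]
contact_force: [0.1, -0.1, 1.0]
width: -0.0001
```

```bash
python3 - <<'E'
from h import *
s=telemetry.get_state();print(s["position"],s["contact_force"],s["width"])
p=cams.get_image("scene");save(p,"s12.png",cv2.resize(p["image"][140:280,150:290],None,fx=4,fy=4))
E
```

```text
[0.44319195 0.32556479 0.0763272 ] [ 0.14529312 -0.05417972  0.99107873] -5.7200511738495927e-05
```

View pics/s12.png

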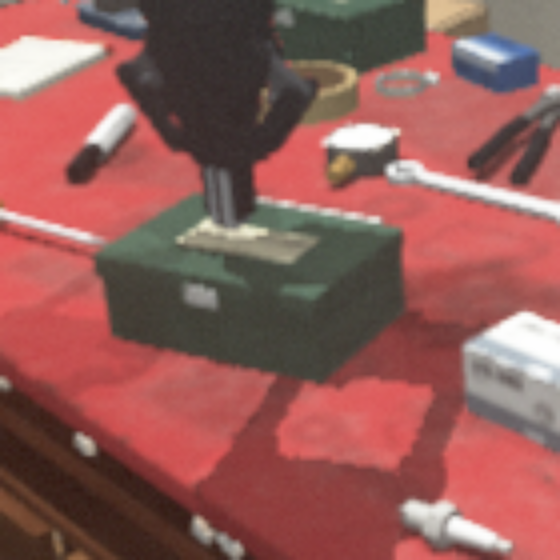

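Lid looks shut. A gentle press will confirm it: contact is expected at z ≈ 0.06.

Request:
carry_out --rows '[[[-1,0,0,-0.8,0],[-1,0,0,-0.4,0],[-1,0,0,-0.3,0],[-1,0,0,0,0]]]'

```text
clock: 22.55
position: [0.4425, 0.3252, 0.0608]
ee_rot: [-0.0, 0.573, 0.82, -0.0]
contact_force: [0.5, -0.3, 0.7]
width: -0.0
```

Request:
carry_out --rows '[[[-1,0,0,-0.2,0],[-1,0,0,0,0]]]'

```text
clock: 22.75
position: [0.4428, 0.3254, 0.0592]
ee_rot: [-0.0, 0.573, 0.82, -0.0]
contact_force: [-0.4, 0.9, 1.1]
width: 0.0001
```

Request:
carry_out --rows '[[[-1,0,0,-0.2,0],[-1,0,0,0,0]]]'

```text
clock: 22.95
position: [0.4431, 0.3256, 0.0575]
ee_rot: [0.0, 0.573, 0.82, 0.0]
contact_force: [-0.2, 0.6, 0.3]
width: 0.0003
```

Request:
carry_out --rows '[[[-1,0,0,-0.2,0],[-1,0,0,0,0]]]'

```text
clock: 23.15
position: [0.4431, 0.3256, 0.0573]
ee_rot: [0.0, 0.573, 0.82, 0.001]
contact_force: [-2.9, -1.6, 12.5]
width: -0.0002
```

Firm contact at z = 57 mm (12 N), so the lid is on its seat. Retreat and check.

Request:
carry_out --rows '[[[-1,0,0,2,0],[-1,0,0,4,0],[-1,0,0,4,0],[-1,0,0,4,0],[-1,-3,2,4,0],[-1,-3,3,2,0],[-1,-3,3,0,0],[-1,-3,3,0,0],[-1,-3,3,0,0],[-1,-3,3,0,0],[-1,0,0,0,0],[-1,0,0,0,0]]]'

```text
clock: 24.35
position: [0.2643, 0.4942, 0.2522]
ee_rot: [0.0, 0.572, 0.82, -0.0]
contact_force: [0.9, -0.8, 0.2]
width: 0.0001
```

```bash
python3 - <<'E'
from h import *
s=telemetry.get_state();print(s["position"],s["contact_force"],s["clock"])
p=cams.get_image("top");save(p,"t13.png")
for t in ["coupler","spark_igniter","bushing","carton_a"]:
    print(t,[(np.round(b["xy"]),round(b["confidence"],2)) for b in finder.boxes_of(p,t)])
p=cams.get_image("scene");save(p,"s13.png",cv2.resize(p["image"][140:320,150:430],None,fx=2.8,fy=2.8))
E
```

```text
[0.26426588 0.49423172 0.25216523] [ 0.94838775 -0.79238312  0.18306766] 24.35
coupler []
spark_igniter [(array([195., 238.]), 0.73), (array([323., 277.]), 0.72)]
bushing [(array([288., 146.]), 0.66), (array([351., 211.]), 0.53)]
carton_a [(array([406., 249.]), 0.89), (array([300., 217.]), 0.62), (array([350., 208.]), 0.23)]
```

View pics/t13.png

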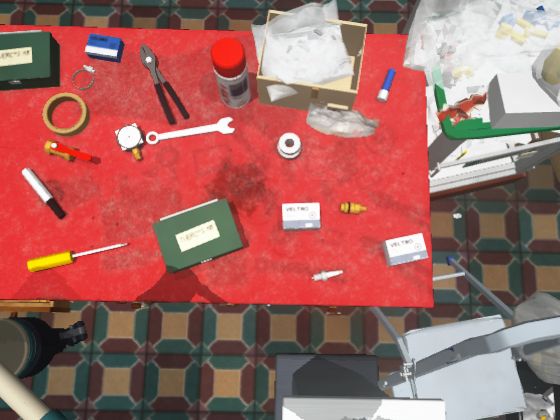

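View pics/s13.png

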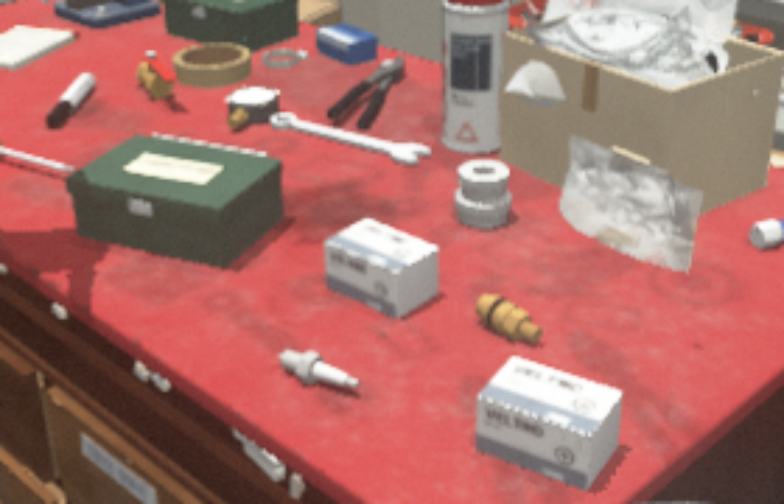

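The lid is shut, the two empty cartons stand at (300, 217) and (406, 249), and the coupler, igniter and bushing are where they were.

```bash
python3 -c "
from rig import manip
print(manip.sign_off())"
```

```text
the job is handed in; nothing more can be done
None
```

The full carton is standing flat in the green box with the lid shut. I handed the job in at about 25 s of the 72 s allowed.

- **Finding the full carton:** I lifted each carton in turn. The left and front-right ones pulled about 0.8–1 N, so they are empty. The rear-right one pulled about 5.6 N (roughly 0.55 kg).
- **Placing:** I turned it so its 75 mm side runs along the box's short side and lowered it until it touched the floor. The pictures taken after release show it upright and clear of the walls.
- **Lid:** I pushed the lid from behind with shut fingers until it fell. A light press on top met firm resistance (12 N) at z = 57 mm. The last pictures show it fully closed.
- **Empty cartons and loose parts:** Both empty cartons are upright where they first stood. The igniter, coupler and bushing show at their starting positions.

**Disagreements:** In the last top picture the network did not find the coupler by name, gave a false igniter on the box label, and reported the coupler as a bushing and as a weak carton. The picture itself shows the coupler undisturbed. The lid contact height was about 3 mm lower than the nominal 60 mm; I put that down to the measured tool height and did not look into it further.

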